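Find the brass-filled hold-down weight by heft and present it

ROBOT

A 6-joint arm with a two-finger parallel gripper is mounted at the origin on a cart in front of the work surface, level with it; the furniture and walls round the work are solid. World frame = base frame: x ahead of the robot, y to its left, z up, the work surface at z = 0. Lengths are in m, angles in rad, forces in N, time in s.
With the tool pointing down it reaches from about 0.35 to 0.925 m from the base axis. Payload 6.4 kg.
Tool frame: the origin (TCP) lies on the centre line of the jaws, within the pads' length; the fingertips stand 8 mm ahead of it and the grasp point (between the pads) lies 11 mm behind it (manip.tip_extent is the distance from the TCP to the fingertips, in m); z points along the fingers, y is the line along which they close (so a half turn about z gives the same grasp; the last joint's range is limited). The gripper opens to 85 mm and grips with 20 to 120 N. Pads are 22 mm wide; open, the fingers measure 114 mm over their backs; the gripper's body (76 mm by 85 mm) begins 54 mm behind the grasp point. The pads swing forward as they close: fully open they stand 13 mm farther back than shut.
Start: joints at [0.953, 0.245, 1.558, -0, 1.339, -0.174], TCP at [0.279, 0.587, 0.239] pointing down, gripper open.
Joint ranges: [-3.13, 3.13], [-1.02, 2.26], [0.13, 2.54], [-0.95, 4.09], [0.21, 2.88], [-2.74, 2.74]. Speed limits (rad/s): [2.57, 2.57, 3.14, 3.14, 3.14, 3.14].

INTERFACE

Orientations are given as a unit quaternion [w, x, y, z].
In Python, from plant import readout, imaging, manip gives the robot as it stands.
- The arm moves only by the tool send_rows, never from a script. Its argument "moves" is text: rows parted by semicolons, each of 5 numbers parted by spaces: the shift along the tool's x, y, z in m, then the turn about the tool's z in degrees, then the opening in per cent of the stroke, from 0 (shut) to 100 (fully open). A call has 1 to 10 rows; each row shifts and turns the commanded pose from where the row before left it, along the tool's axes as they then stand; what a row does not reach is not made up. A row lasts 1/12 s, in which the tool goes at most 41.7 mm and 7.16 degrees, less where a joint would pass 70% of its speed; a pose out of reach is approached as far as the arm can. A call is refused whole if a number of a shift passes 0.0417 or a number of a turn 7.16, either way. A call with a gripper value outside its range is refused whole. The fingers move at their own pace and stop on an object; "newtons" is the grip in N (left out, the last holds). Time passes only in rows, so rows that do not move let the fingers close. It gives the time, the measured TCP pose, the force, the opening and the grip force at its end, in the units of the state.
- readout.get_state(): the state, without advancing time (a new reading comes with each control period).
- imaging.read_camera(name): name is "scene" or "top"; returns a dict with "color" (420x560x3 uint8, red, green, blue), "mtx" (3x3 intrinsics, pixels), "eye" and "attitude" of the camera in the world. Camera axes: x right, y down, z forward; pixel columns grow to the right and rows downward; lengths in m; the calibration is good to about 2 mm. A picture is of the moment at which its call begins. There is no depth.
- manip.hand_in(): hands the job in; it is judged then, once.
The state is a dict: "time_s": time; "joints": joint angles; "joint_velocities": joint speeds; "effort": joint torques, N m; "eef_pos": TCP position; "ee_rot": TCP orientation; "contact_force": force on the tool from outside, world axes, zero at the start; "wrist_torque": the same for the moment, N m; "gripper_width": finger opening in m; "gripper_force": force on a finger pad.
Only numpy, scipy, OpenCV 4.12 (cv2) and the standard library are available. Lean on these libraries where they do the work, as an engineer would, in place of code of your own. Each camera call takes 0.05 s, during which the arm holds its last target. There are 200 camera calls.

TASK

The two hold-down weights on the soldering board look alike, but one has a brass core and the other only nylon: heft them one after the other, lifting the left one clear of the board first and standing it back upright on the board, then lifting the right one clear. Present the heavier one: hold it upright and still about a hand's breadth (10 cm) above the middle of the black dish and finish there still holding it, with the lighter one left standing upright on the board. Leave the block, the tweezers and the mug where they are and do not topple a weight.

Things in the scene. Friction and masses are not known exactly. Their poses are not given: they have to be found in the camera images.
- weight_left: turned aluminium weight, upright: body 52 mm diameter to 58 mm high, shoulder to 61.5 mm, knurled cap 36 mm diameter from 61.5 to its top at 92 mm. Origin: centre of underside; z along the axis. Under 0.85 kg; one weight is over twice as heavy as its twin, which one varies. Loose core inside (2 mm play). On the robot's left (greater y).
- weight_right: turned aluminium weight, upright: body 52 mm diameter to 58 mm high, shoulder to 61.5 mm, knurled cap 36 mm diameter from 61.5 to its top at 92 mm. Origin: centre of underside; z along the axis. Under 0.85 kg; one weight is over twice as heavy as its twin, which one varies. Loose core inside (2 mm play). On the robot's right (lesser y); axes start at least 120 mm apart.
- board: the stained stone-like soldering board with an irregular outline, about 303 x 314 mm, 18 mm thick, lying fixed on the bench. Origin at the centre of its underside, z up; its flat top is at z = 18 mm.
- dish: a round black dish (an upturned jar lid with a few white grains), 89 mm diameter, 12 mm high, fixed on the bench to the right of the board. Origin at the centre of its underside.
- block: a yellowish refractory block 30 x 68 x 26 mm lying on the board behind the weights; a bystander. Origin at the centre of its underside.
- tweezers: copper tweezers 172 mm long, 10 mm wide, 8 mm high, lying on the board in front of the weights; a bystander. Origin at the middle of its underside.
- mug: a small grey-white mug 66 x 91 x 60 mm standing on the bench at the back right; a bystander. Origin at the centre of its underside.
Not all that is in view belongs to the job. What is shaped like the weight_left but green or turquoise is not meant.

How it is judged:
On the way, in this order (a step that is already met when the one before it is completed fails the run):
1. the left weight is held clear of the board while the right one stands there (z of weight_left in the frame of board above 0.03 m and contact force between the fingers and weight_left above 1 N and contact force between weight_left and board below 0.05 N and z of weight_right in the frame of board between 0.014 and 0.022 m and angle between weight_right's own z axis and vertical below 0.1 rad and contact force between weight_right and board above 0.5 N and contact force between the fingers and weight_right below 0.1 N), for 0.2 s.
2. the left weight stands upright on the board again, let go (z of weight_left in the frame of board between 0.014 and 0.022 m and angle between weight_left's own z axis and vertical below 0.1 rad and contact force between weight_left and board above 0.5 N and contact force between the fingers and weight_left below 0.1 N), for 0.2 s.
3. the right weight is held clear of the board while the left one stands there (all of step 2 and z of weight_right in the frame of board above 0.03 m and contact force between the fingers and weight_right above 1 N and contact force between weight_right and board below 0.05 N), for 0.2 s.
At the end, for the whole second after the job is handed in: The heavier weight is held, upright (0.2 rad) and still, axis within 40 mm of the dish centre, underside 60 to 220 mm above the bench, touching no dish or board; the other stands upright, released, on the board, pressing under 3.8 N (so it is the lighter) (((height (world z) of weight_left between 0.06 and 0.22 m and horizontal distance between weight_left and dish below 0.04 m and angle between weight_left's own z axis and vertical below 0.2 rad and linear speed of each of weight_left, weight_right below 0.03 m/s and contact force between the fingers and weight_left above 1 N and contact force between weight_left and dish below 0.05 N and contact force between weight_right and board between 0.5 and 3.8 N and z of weight_right in the frame of board between 0.014 and 0.022 m and angle between weight_right's own z axis and vertical below 0.1 rad and contact force between the fingers and weight_right below 0.1 N) or (height (world z) of weight_right between 0.06 and 0.22 m and horizontal distance between weight_right and dish below 0.04 m and angle between weight_right's own z axis and vertical below 0.2 rad and linear speed of each of weight_right, weight_left below 0.03 m/s and contact force between the fingers and weight_right above 1 N and contact force between weight_right and dish below 0.05 N and contact force between weight_left and board between 0.5 and 3.8 N and z of weight_left in the frame of board between 0.014 and 0.022 m and angle between weight_left's own z axis and vertical below 0.1 rad and contact force between the fingers and weight_left below 0.1 N))); the arm keeps its last pose, push and grip.
It fails at once if a weight is toppled (angle between any of weight_left, weight_right's own z axis and vertical above 0.6 rad).
It fails at once if a bystander (block, tweezers or mug) is moved by more than 20 mm (distance of any of block, tweezers, mug from where it was at the start of the episode above 0.02 m).
It also fails if it takes over 67 s, if anything falls off the work surface, if the arm or the gripper's body presses on something with over 40 N, if the wrist force passes 120 N, or if a joint passes its speed limit or range.

## Working session

There is one attempt and no reset: what is moved stays moved. The work goes in short steps, Python scripts to look and compute and a tool call to move; the robot and the scene stay as the last step left them, time stands still between calls to the robot, and variables do not carry over. Pictures are saved under pics/ and viewed, at most 10 in all, crops included, and the job is handed in when it is done.

Besides the shell and the picture viewer there is one more tool, called after "Request:" as name(argument=value, ...) on one line, values as JSON. send_rows: Moves the arm, as the interface text tells. Its arguments: {"type":"object","properties":{"moves":{"type":"string"},"newtons":{"type":"number"}},"required":["moves"]}

```bash
mkdir -p pics; cat > h.py <<'E'
import cv2,numpy as np
from scipy.spatial.transform import Rotation as R
from plant import readout,imaging,manip
def cam(n):
    d=imaging.read_camera(n); a=np.array(d["attitude"],float)
    M=a if a.shape==(3,3) else R.from_quat(np.r_[a[1:],a[0]]).as_matrix()
    return d["color"],np.array(d["mtx"]),np.array(d["eye"]),M
def ray(c,u,v,z):
    _,K,e,M=c; r=M@np.linalg.inv(K)@[u,v,1]; return e+r*(z-e[2])/r[2]
def proj(c,p):
    _,K,e,M=c; q=K@M.T@(np.array(p)-e); return q[:2]/q[2]
E
python3 - <<'E'
from h import *
for n in("scene","top"):
    c=cam(n); cv2.imwrite(f"pics/{n}0.png",c[0][:,:,::-1]); print(n,c[2],c[3].round(3).tolist(),c[1].tolist())
print(readout.get_state(),manip.tip_extent)
E
```

```text
scene [-0.26137356 -0.48401018  0.46365774] [[0.462, -0.355, 0.813], [-0.887, -0.199, 0.417], [0.014, -0.913, -0.407]] [[495.6711234341076, 0.0, 275.3229143775619], [0.0, 495.6711234341076, 211.8455563189995], [0.0, 0.0, 1.0]]
top [ 0.47162703 -0.08154678  1.02952603] [[0.013, -0.995, 0.099], [-1.0, -0.01, 0.029], [-0.028, -0.099, -0.995]] [[427.39350884684376, 0.0, 276.36600446050556], [0.0, 427.39350884684376, 215.71756230014392], [0.0, 0.0, 1.0]]
{'time_s': 0.1, 'joints': array([ 9.52910811e-01,  2.45745945e-01,  1.55893198e+00,  5.84366137e-06,
        1.33869667e+00, -1.74085030e-01]), 'joint_velocities': array([ 3.09843438e-04,  1.93072338e-05, -1.49119888e-03, -2.50675361e-04,
        2.10361948e-03, -1.23156887e-03]), 'effort': array([-1.10414428e-03, -4.30676687e+01, -3.27126002e+01, -1.95408302e-04,
        2.88645766e-03, -1.37856932e-05]), 'eef_pos': array([0.27878244, 0.58662324, 0.23826798]), 'ee_rot': array([-3.46286416e-04,  2.20084241e-01,  9.75480463e-01, -8.20929618e-04]), 'contact_force': array([-0.80884114,  0.33908771, -0.14233964]), 'wrist_torque': array([0.02045167, 0.01382587, 0.00482969]), 'gripper_force': 0.0, 'gripper_width': 0.08533199125714422} 0.008
```

View pics/top0.png

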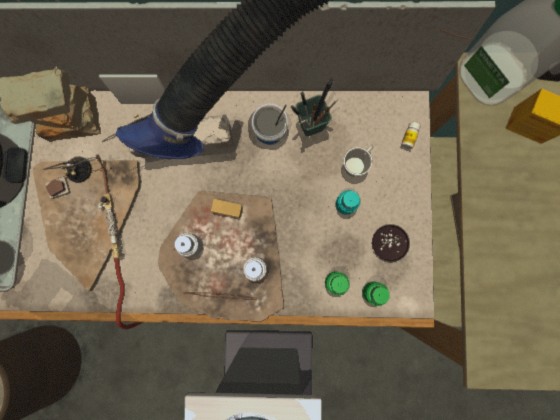

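View pics/scene0.png

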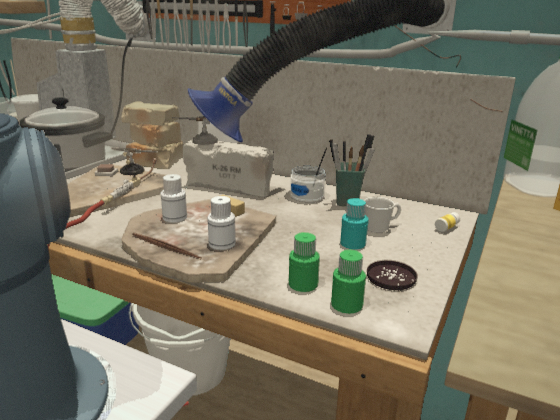

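The top view shows the weights' caps at about (187,244) and (256,268), the dish at (391,243), the block at (227,208), and the tweezers at (220,296). The green and turquoise decoys are at (338,284), (377,294) and (348,202). The scene view shows the weights' caps at about (172,183) and (221,207), and the hood is behind them.

```bash
python3 - <<'E'
from h import *
T=cam("top"); S=cam("scene")
def blobs(c,box,lo,hi,mn=60):
    x0,y0,x1,y1=box; hsv=cv2.cvtColor(c[0],cv2.COLOR_RGB2HSV)[y0:y1,x0:x1]
    m=cv2.inRange(hsv,lo,hi); m=cv2.morphologyEx(m,cv2.MORPH_CLOSE,np.ones((5,5)))
    out=[]
    for k in cv2.findContours(m,cv2.RETR_EXTERNAL,cv2.CHAIN_APPROX_NONE)[0]:
        if cv2.contourArea(k)>mn:
            b=cv2.boundingRect(k); out.append((b[0]+x0,b[1]+y0,b[2],b[3],cv2.contourArea(k)))
    return out
w=((0,0,130),(179,45,255))
for b in [(165,225,210,265),(235,250,275,290)]: print("top",blobs(T,b,*w))
for b in [(150,165,195,235),(200,185,245,260)]: print("scene",blobs(S,b,*w))
d=blobs(T,(365,218,420,268),(0,0,0),(179,255,70),300); print("dish",d)
x,y,a,b,_=d[0]; print(ray(T,x+a/2,y+b/2,.012),ray(T,x,y+b/2,.012)-ray(T,x+a,y+b/2,.012))
for u,v in [(186,244),(255,268)]: print(ray(T,u,v,.11))
for u,v in [(227,208),(185,297),(255,298)]: print('byst',ray(T,u,v,.03))
g=np.hstack([cv2.resize(T[0][225:290,160:290],None,fx=4,fy=4,interpolation=2),]) 
cv2.imwrite("pics/c1.png",g[:,:,::-1])
g=cv2.resize(S[0][160:265,130:270],None,fx=5,fy=5,interpolation=2); cv2.imwrite("pics/c2.png",g[:,:,::-1])
E
```

```text
top [(174, 233, 24, 23, 391.5)]
top [(243, 257, 23, 24, 397.5)]
scene [(150, 165, 45, 70, 1863.5)]
scene [(200, 188, 45, 61, 1582.5)]
dish [(372, 225, 37, 37, 1001.0)]
[ 0.50971046 -0.32195386  0.012     ] [-0.00107036  0.08671299  0.        ]
[0.49954535 0.14012266 0.11      ]
[ 0.4501278  -0.01022638  0.11      ]
byst [0.58808663 0.06483329 0.03      ]
byst [0.37916598 0.15751499 0.03      ]
byst [ 0.37946113 -0.00527945  0.03      ]
```

View pics/c1.png

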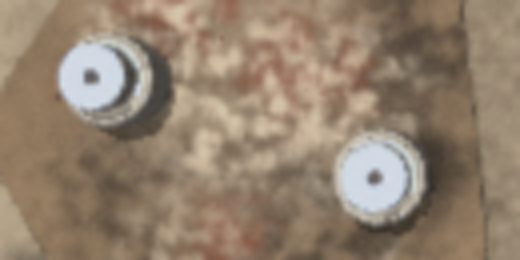

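View pics/c2.png

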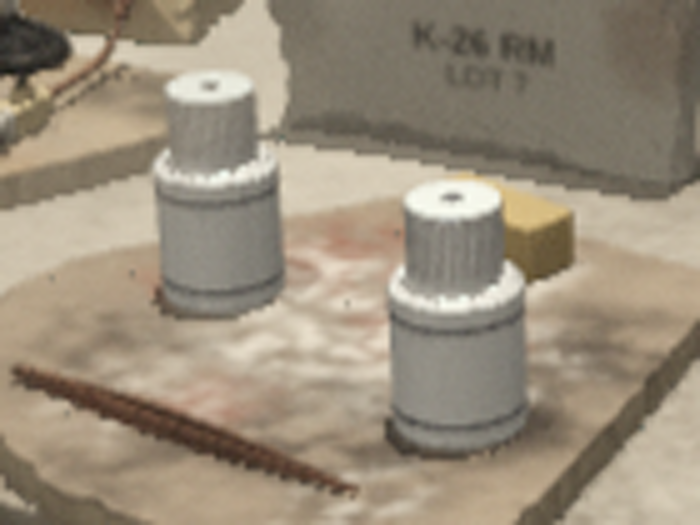

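The close-ups show the cap holes at top-view (182.4,243.6) and (253.4,268.9), and at scene-view (171.4,176.8) and (220.4,199.2). Both weights stand clear of the tweezers and block.

```bash
python3 - <<'E'
from h import *
T=cam("top"); S=cam("scene")
def tri(a,b):
    P=[c[1]@np.c_[c[3].T,-c[3].T@c[2]] for c in(T,S)]
    X=cv2.triangulatePoints(P[0],P[1],np.array(a,float),np.array(b,float)).ravel(); return X[:3]/X[3]
for a,b in [((182.4,243.6),(171.4,176.8)),((253.4,268.9),(220.4,199.2)),((120,138),(190,92)),((200,157),(240,139))]:
    print(tri(a,b), ray(T,*a,.11), ray(S,*b,.11))
Rt=R.from_quat([.2201,.9755,0,0]).as_matrix(); print(Rt.round(4))
p=readout.get_state()["eef_pos"]
for q in ((182.4,243.6),(253.4,268.9)): print((Rt.T@(ray(T,*q,.11)-p)).round(4))
E
```

```text
[0.49989961 0.14883149 0.10912055] [0.50031164 0.14798592 0.11      ] [0.49789235 0.14787705 0.11      ]
[ 0.4477583  -0.00613932  0.10944201] [ 0.44816833 -0.00683201  0.11      ] [ 0.44643377 -0.00635763  0.11      ]
[0.69638997 0.23979153 0.24334908] [0.73324845 0.29610333 0.11      ] [1.27615465 0.67516886 0.11      ]
[0.68473586 0.10086119 0.15198141] [0.69132879 0.11566012 0.11      ] [0.81414676 0.17421014 0.11      ]
[[-0.9031  0.4294  0.    ]
 [ 0.4294  0.9031  0.    ]
 [ 0.      0.     -1.    ]]
[-0.3884 -0.3014  0.1289]
[-0.4077 -0.4636  0.1289]
```

Both cap tops come out at z≈0.110 in two views, as they should. Left weight is at (0.4995, 0.148) and right at (0.4475, -0.0065).

Request:
send_rows(moves="-0.02 -0.0155 0 0 100;-0.03 -0.0233 0 0 100;-0.03 -0.0233 0 0 100;-0.03 -0.0233 0 0 100;-0.03 -0.0233 0 0 100;-0.03 -0.0233 0 0 100;-0.03 -0.0233 0 0 100;-0.03 -0.0233 0 0 100;-0.03 -0.0233 0 0 100;-0.03 -0.0233 0 0 100", newtons=60)

```text
time_s: 1.13
eef_pos: [0.4447, 0.2574, 0.2395]
ee_rot: [0.0, 0.22, 0.976, 0.0]
contact_force: [1.2, -0.3, 1.5]
gripper_width: 0.0855
gripper_force: 0.0
```

Request:
send_rows(moves="-0.03 -0.0233 0 0 100;-0.03 -0.0233 0 0 100;-0.025 -0.0195 0.01 0 100;-0.0126 -0.0100 0.02 0 100;0 0 0 0 100;0 0 0 0 100")

```text
time_s: 1.63
eef_pos: [0.4991, 0.148, 0.2083]
ee_rot: [-0.001, 0.221, 0.975, -0.0]
contact_force: [-0.3, -0.5, 0.4]
gripper_width: 0.0854
gripper_force: 0.0
```

Request:
send_rows(moves="0 0 0.015 0 100;0 0 0.02 0 100;0 0 0.02 0 100;0 0 0.02 0 100;0 0 0.02 0 100;0 0 0.015 0 100;0 0 0.010 0 100;0 0 0 0 100;0 0 0 0 100;0 0 0 0 100")

```text
time_s: 2.47
eef_pos: [0.5007, 0.1491, 0.0908]
ee_rot: [0.001, 0.22, 0.976, 0.0]
contact_force: [0.1, 0.9, 0.6]
gripper_width: 0.0854
gripper_force: 0.0
```

```bash
python3 - <<'E'
from h import *
T=cam("top"); S=cam("scene"); s=readout.get_state(); print(s["eef_pos"],s["contact_force"])
g=np.hstack([cv2.resize(T[0][190:300,130:240],(440,440)),cv2.resize(S[0][130:240,115:205],(360,440))])
cv2.imwrite("pics/a.png",g[:,:,::-1])
E
```

```text
[0.50080158 0.14879908 0.09077329] [0.46066973 0.72632556 0.45643747]
```

View pics/a.png

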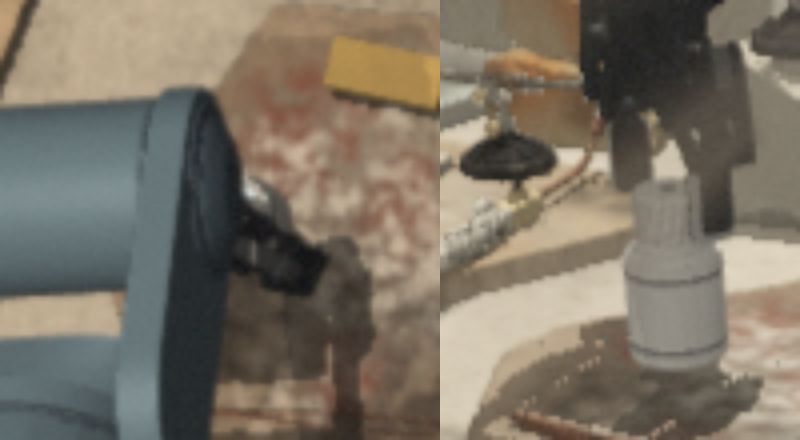

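The fingers straddle the left cap in both views, with the cap between them and the tips above the shoulder. Closing now.

Request:
send_rows(moves="0 0 0.002 0 80;0 0 0 0 60;0 0 0 0 45;0 0 0 0 35;0 0 0 0 20;0 0 0 0 20;0 0 0 0 20;0 0 0 0 20", newtons=50)

```text
time_s: 3.23
eef_pos: [0.5002, 0.1488, 0.0877]
ee_rot: [0.0, 0.22, 0.975, 0.0]
contact_force: [0.4, 3.5, 2.6]
gripper_width: 0.0341
gripper_force: 51.3
```

Request:
send_rows(moves="0 0 -0.004 0 20;0 0 -0.008 0 20;0 0 -0.01 0 20;0 0 -0.01 0 20;0 0 -0.008 0 20;0 0 -0.005 0 20;0 0 0 0 20;0 0 0 0 20;0 0 0 0 20;0 0 0 0 20")

```text
time_s: 4.07
eef_pos: [0.4992, 0.1484, 0.1316]
ee_rot: [-0.001, 0.22, 0.975, -0.0]
contact_force: [0.4, -0.9, -5.9]
gripper_width: 0.0343
gripper_force: 51.3
```

Request:
send_rows(moves="0 0 0 0 20;0 0 0 0 20;0 0 0 0 20")

```text
time_s: 4.32
eef_pos: [0.4996, 0.1485, 0.132]
ee_rot: [-0.0, 0.22, 0.975, -0.0]
contact_force: [-1.0, 0.0, -5.6]
gripper_width: 0.0344
gripper_force: 51.3
```

```bash
python3 - <<'E'
from h import *
f=[]
for i in range(6):
    S=cam("scene"); s=readout.get_state(); f.append(s["contact_force"])
print(s["eef_pos"],s["gripper_width"],s["gripper_force"],np.array(f).round(2).tolist(),s["wrist_torque"])
T=cam("top")
g=np.hstack([cv2.resize(T[0][190:300,130:240],(440,440)),cv2.resize(S[0][110:220,115:205],(360,440))])
cv2.imwrite("pics/b.png",g[:,:,::-1])
E
```

```text
[0.49977539 0.14853294 0.132284  ] 0.03374911307310001 51.33596275001764 [[-0.81, -0.62, -5.49], [-0.93, 0.16, -5.64], [-0.51, 0.47, -5.55], [0.17, -0.1, -5.38], [-0.15, -0.25, -6.98], [-0.28, -0.48, -5.91]] [-0.00574702  0.00986364 -0.04770136]
```

View pics/b.png

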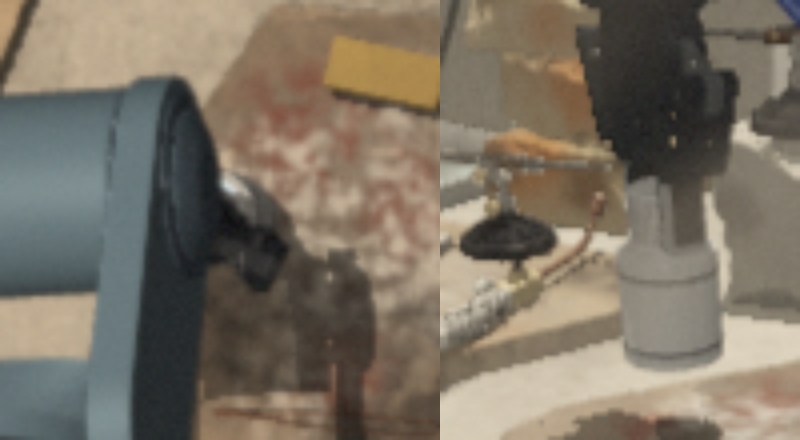

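The left weight hangs upright and clear of the board, at about 5.8 N (≈0.58 kg). Setting it back.

Request:
send_rows(moves="0 0 0.006 0 20;0 0 0.01 0 20;0 0 0.01 0 20;0 0 0.008 0 20;0 0 0.005 0 20;0 0 0.003 0 20;0 0 0.002 0 20;0 0 0 0 20;0 0 0 0 20;0 0 0 0 20")

```text
time_s: 5.5
eef_pos: [0.5002, 0.1485, 0.0887]
ee_rot: [0.0, 0.22, 0.975, 0.0]
contact_force: [0.2, 0.0, -4.8]
gripper_width: 0.0339
gripper_force: 51.3
```

Request:
send_rows(moves="0 0 0.0008 0 20;0 0 0 0 20;0 0 0 0 20;0 0 0 0 20")

```text
time_s: 5.83
eef_pos: [0.5, 0.1485, 0.0877]
ee_rot: [0.0, 0.22, 0.975, 0.0]
contact_force: [0.9, -0.1, -5.4]
gripper_width: 0.0341
gripper_force: 51.4
```

Request:
send_rows(moves="0 0 0.0005 0 20;0 0 0 0 20;0 0 0 0 20")

```text
time_s: 6.08
eef_pos: [0.5002, 0.1485, 0.0877]
ee_rot: [0.0, 0.22, 0.975, 0.0]
contact_force: [-0.9, 0.9, 0.7]
gripper_width: 0.0343
gripper_force: 52.0
```

Request:
send_rows(moves="0 0 0.0005 0 20;0 0 0 0 20;0 0 0 0 20")

```text
time_s: 6.33
eef_pos: [0.5004, 0.1486, 0.0877]
ee_rot: [0.0, 0.22, 0.976, 0.0]
contact_force: [-3.1, 0.5, 5.6]
gripper_width: 0.0344
gripper_force: 52.6
```

Request:
send_rows(moves="0 0 -0.0005 0 42;0 0 0 0 46;0 0 0 0 55;0 0 0 0 70;0 0 0 0 100;0 0 0 0 100;0 0 0 0 100;0 0 0 0 100")

```text
time_s: 7.0
eef_pos: [0.4998, 0.1485, 0.087]
ee_rot: [0.0, 0.22, 0.975, -0.0]
contact_force: [-0.1, -0.2, -0.2]
gripper_width: 0.0853
gripper_force: 0.0
```

Request:
send_rows(moves="0 0 -0.01 0 100;0 0 -0.02 0 100;0 0 -0.025 0 100;0 0 -0.025 0 100;0 0 -0.02 0 100;0 0 -0.01 0 100;0 0 0 0 100;0 0 0 0 100")

```text
time_s: 7.67
eef_pos: [0.4997, 0.1485, 0.197]
ee_rot: [0.0, 0.22, 0.975, 0.0]
contact_force: [0.5, 0.1, -1.0]
gripper_width: 0.0858
gripper_force: 0.0
```

Request:
send_rows(moves="-0.0025 -0.02 0 0 100;-0.004 -0.0325 0 0 100;-0.004 -0.035 0 0 100;-0.004 -0.035 0 0 100;-0.003 -0.025 0 0 100;-0.002 -0.015 0 0 100;0 0 0 0 100;0 0 0 0 100")

```text
time_s: 8.33
eef_pos: [0.4467, -0.0068, 0.1955]
ee_rot: [-0.001, 0.221, 0.975, 0.0]
contact_force: [1.2, 0.8, -0.7]
gripper_width: 0.0851
gripper_force: 0.0
```

Request:
send_rows(moves="0 0 0.015 0 100;0 0 0.02 0 100;0 0 0.02 0 100;0 0 0.02 0 100;0 0 0.015 0 100;0 0 0.01 0 100;0 0 0.008 0 100;0 0 0 0 100;0 0 0 0 100")

```text
time_s: 9.08
eef_pos: [0.4477, -0.0063, 0.089]
ee_rot: [-0.0, 0.22, 0.976, 0.0]
contact_force: [-0.3, 0.1, 0.8]
gripper_width: 0.0851
gripper_force: 0.0
```

```bash
python3 - <<'E'
from h import *
T=cam("top"); S=cam("scene"); s=readout.get_state(); print(s["eef_pos"],s["contact_force"])
g=np.hstack([cv2.resize(T[0][190:300,150:280],(400,338)),cv2.resize(S[0][130:260,130:270],(364,338))])
cv2.imwrite("pics/d.png",g[:,:,::-1])
E
```

```text
[ 0.44842027 -0.00666924  0.0898813 ] [-0.08021364  0.27591638 -0.28459276]
```

View pics/d.png

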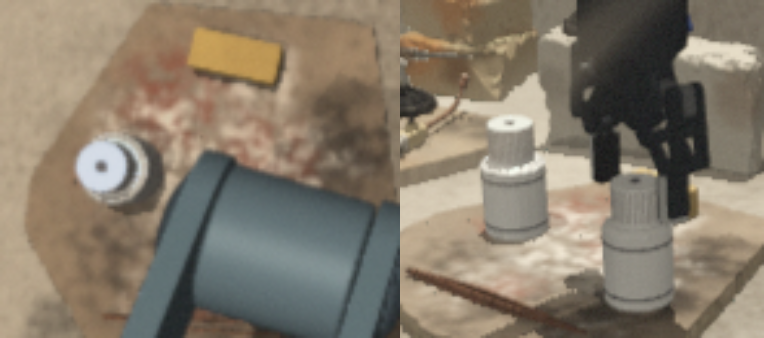

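The left weight stands upright on the board again, and the fingers straddle the right cap. Next: grip and lift.

Request:
send_rows(moves="0 0 0.001 0 80;0 0 0 0 60;0 0 0 0 45;0 0 0 0 35;0 0 0 0 20;0 0 0 0 20;0 0 0 0 20;0 0 0 0 20")

```text
time_s: 9.85
eef_pos: [0.448, -0.0067, 0.0884]
ee_rot: [0.0, 0.22, 0.975, 0.0]
contact_force: [0.1, 1.1, 4.4]
gripper_width: 0.034
gripper_force: 49.6
```

Request:
send_rows(moves="0 0 -0.004 0 20;0 0 -0.008 0 20;0 0 -0.01 0 20;0 0 -0.01 0 20;0 0 -0.008 0 20;0 0 -0.005 0 20;0 0 0 0 20;0 0 0 0 20;0 0 0 0 20;0 0 0 0 20")

```text
time_s: 10.68
eef_pos: [0.4472, -0.0065, 0.1324]
ee_rot: [-0.001, 0.22, 0.975, 0.0]
contact_force: [-0.2, -0.0, -2.3]
gripper_width: 0.0345
gripper_force: 49.9
```

```bash
python3 - <<'E'
from h import *
f=[]
for i in range(8):
    S=cam("scene"); s=readout.get_state(); f.append(s["contact_force"])
print(s["eef_pos"],s["gripper_width"],s["gripper_force"],np.array(f).round(2).tolist())
E
```

```text
[ 0.44757129 -0.00661764  0.13289039] 0.03400221521682897 49.906423687934875 [[0.59, 0.62, -1.76], [0.14, 0.42, -2.1], [0.55, -0.06, -1.18], [0.45, 0.67, -2.65], [0.38, -0.21, -2.89], [0.19, -0.91, -1.98], [-1.4, -0.3, -1.52], [0.4, 0.26, -2.53]]
```

The right weight pulls about 2.1 N against 5.8 N for the left, so the left is heavier. I'll put the right one back.

Request:
send_rows(moves="0 0 0.006 0 20;0 0 0.01 0 20;0 0 0.01 0 20;0 0 0.008 0 20;0 0 0.005 0 20;0 0 0.003 0 20;0 0 0.0025 0 20;0 0 0 0 20;0 0 0 0 20;0 0 0 0 20")

```text
time_s: 11.92
eef_pos: [0.4478, -0.0067, 0.0886]
ee_rot: [0.0, 0.22, 0.975, -0.0]
contact_force: [-0.4, 0.2, -2.0]
gripper_width: 0.0341
gripper_force: 49.9
```

Request:
send_rows(moves="0 0 0.0005 0 20;0 0 0 0 20;0 0 0 0 20")

```text
time_s: 12.17
eef_pos: [0.4479, -0.0067, 0.0884]
ee_rot: [0.0, 0.22, 0.975, -0.0]
contact_force: [-0.9, 0.7, 2.1]
gripper_width: 0.0343
gripper_force: 50.3
```

It touches the board; release and return to the left weight.

Request:
send_rows(moves="0 0 0 0 42;0 0 0 0 46;0 0 0 0 55;0 0 0 0 70;0 0 0 0 100;0 0 0 0 100;0 0 0 0 100;0 0 0 0 100")

```text
time_s: 12.83
eef_pos: [0.4476, -0.0066, 0.088]
ee_rot: [0.0, 0.22, 0.975, -0.0]
contact_force: [-0.3, -0.5, -0.0]
gripper_width: 0.0852
gripper_force: 0.0
```

Request:
send_rows(moves="0 0 -0.01 0 100;0 0 -0.02 0 100;0 0 -0.025 0 100;0 0 -0.025 0 100;0 0 -0.02 0 100;0 0 -0.01 0 100;0 0 0 0 100;0 0 0 0 100")

```text
time_s: 13.5
eef_pos: [0.4476, -0.0066, 0.198]
ee_rot: [0.0, 0.22, 0.975, -0.0]
contact_force: [-0.2, 0.4, -0.3]
gripper_width: 0.0854
gripper_force: 0.0
```

Request:
send_rows(moves="0.0025 0.02 0 0 100;0.004 0.0325 0 0 100;0.004 0.035 0 0 100;0.004 0.035 0 0 100;0.003 0.025 0 0 100;0.002 0.015 0 0 100;0 0 0 0 100;0 0 0 0 100")

```text
time_s: 14.17
eef_pos: [0.4987, 0.1488, 0.196]
ee_rot: [-0.002, 0.219, 0.976, -0.001]
contact_force: [-0.8, 0.1, 0.0]
gripper_width: 0.0853
gripper_force: 0.0
```

```bash
python3 - <<'E'
from h import *
T=cam("top"); S=cam("scene"); s=readout.get_state(); print(s["eef_pos"],s["contact_force"])
g=np.hstack([cv2.resize(T[0][190:300,150:280],(400,338)),cv2.resize(S[0][130:260,130:270],(364,338))])
cv2.imwrite("pics/e.png",g[:,:,::-1])
E
```

```text
[0.49892627 0.1478131  0.19669213] [-0.13812581 -0.21222068  0.22367849]
```

View pics/e.png

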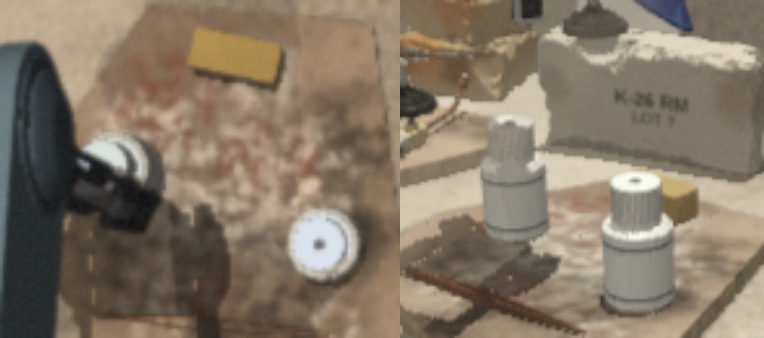

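Both weights stand upright with the right one free, and the open gripper is above the left. Regrasping the left.

Request:
send_rows(moves="0 0 0.015 0 100;0 0 0.02 0 100;0 0 0.02 0 100;0 0 0.02 0 100;0 0 0.015 0 100;0 0 0.01 0 100;0 0 0.008 0 100;0 0 0 0 100;0 0 0 0 100")

```text
time_s: 15.02
eef_pos: [0.5, 0.1482, 0.0902]
ee_rot: [0.0, 0.22, 0.975, 0.0]
contact_force: [0.3, 0.3, 1.1]
gripper_width: 0.0854
gripper_force: 0.0
```

Request:
send_rows(moves="0 0 0.001 0 80;0 0 0 0 60;0 0 0 0 45;0 0 0 0 35;0 0 0 0 20;0 0 0 0 20;0 0 0 0 20;0 0 0 0 20", newtons=60)

```text
time_s: 15.68
eef_pos: [0.5004, 0.1487, 0.0898]
ee_rot: [0.001, 0.22, 0.975, 0.0]
contact_force: [0.8, 1.1, 6.0]
gripper_width: 0.0338
gripper_force: 60.1
```

Request:
send_rows(moves="0 0 -0.005 0 20;0 0 -0.01 0 20;0 0 -0.02 0 20;0 0 -0.025 0 20;0 0 -0.025 0 20;0 0 -0.025 0 20;0 0 -0.025 0 20;0 0 -0.015 0 20;0 0 -0.005 0 20;0 0 0 0 20")

```text
time_s: 16.52
eef_pos: [0.4999, 0.1485, 0.2449]
ee_rot: [0.001, 0.22, 0.975, 0.0]
contact_force: [0.2, -0.4, -5.9]
gripper_width: 0.0339
gripper_force: 60.9
```

Request:
send_rows(moves="-0.003 -0.006 0 0 20;-0.006 -0.012 0 0 20;-0.009 -0.018 0 0 20;-0.011 -0.022 0 0 20;-0.012 -0.024 0 0 20;-0.012 -0.024 0 0 20;-0.012 -0.024 0 0 20;-0.012 -0.024 0 0 20;-0.012 -0.024 0 0 20;-0.012 -0.024 0 0 20")

```text
time_s: 17.35
eef_pos: [0.5026, -0.0786, 0.2414]
ee_rot: [-0.002, 0.22, 0.975, 0.0]
contact_force: [0.8, 0.4, -6.4]
gripper_width: 0.0338
gripper_force: 61.0
```

Request:
send_rows(moves="-0.012 -0.024 0 0 20;-0.012 -0.024 0 0 20;-0.012 -0.024 0 0 20;-0.012 -0.024 0 0 20;-0.012 -0.024 0 0 20;-0.012 -0.024 0 0 20;-0.012 -0.024 0 0 20;-0.01 -0.02 0 0 20;-0.008 -0.014 0 0 20;-0.004 -0.007 0 0 20")

```text
time_s: 18.18
eef_pos: [0.5091, -0.3132, 0.2418]
ee_rot: [-0.002, 0.221, 0.975, 0.001]
contact_force: [-0.2, 0.7, -5.9]
gripper_width: 0.0338
gripper_force: 61.0
```

Request:
send_rows(moves="-0.003 -0.005 0 0 20;0 0 0 0 20;0 0 0 0 20")

```text
time_s: 18.43
eef_pos: [0.5107, -0.3165, 0.2435]
ee_rot: [-0.001, 0.22, 0.976, 0.001]
contact_force: [0.0, 0.3, -5.6]
gripper_width: 0.0341
gripper_force: 61.0
```

Request:
send_rows(moves="-0.002 -0.0045 0.005 0 20;0 0 0.01 0 20;0 0 0.015 0 20;0 0 0.015 0 20;0 0 0.012 0 20;0 0 0.008 0 20;0 0 0.005 0 20;0 0 0 0 20;0 0 0 0 20;0 0 0 0 20")

```text
time_s: 19.27
eef_pos: [0.5112, -0.3227, 0.1751]
ee_rot: [0.001, 0.22, 0.975, -0.0]
contact_force: [-0.0, -0.3, -5.8]
gripper_width: 0.0338
gripper_force: 61.0
```

Request:
send_rows(moves="0 0 0 0 20;0 0 0 0 20;0 0 0 0 20;0 0 0 0 20;0 0 0 0 20;0 0 0 0 20")

```text
time_s: 19.77
eef_pos: [0.5107, -0.3223, 0.1741]
ee_rot: [0.0, 0.22, 0.975, -0.0]
contact_force: [-0.1, -0.4, -5.7]
gripper_width: 0.034
gripper_force: 61.0
```

```bash
python3 - <<'E'
from h import *
T=cam("top"); S=cam("scene"); s=readout.get_state(); print(s["eef_pos"],s["contact_force"],s["joint_velocities"])
g=np.hstack([cv2.resize(T[0][150:320,150:430],(420,255)),cv2.resize(S[0][120:320,120:440],(380,255))])
cv2.imwrite("pics/f.png",g[:,:,::-1])
E
```

```text
[ 0.51069084 -0.32230413  0.17402103] [-0.01949352  0.17564937 -5.32944693] [-2.76589215e-03  6.66312710e-04 -1.22436780e-03  9.41847468e-06
 -8.51155484e-04 -5.56666270e-04]
```

View pics/f.png

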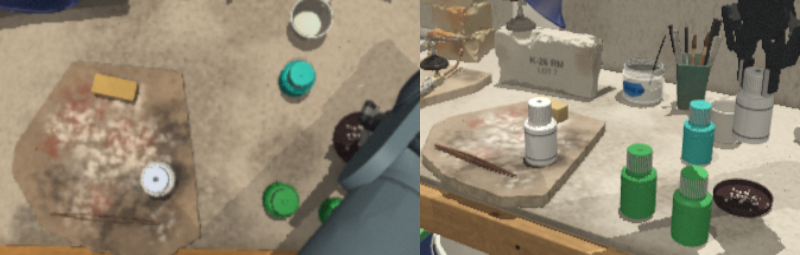

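The heavy weight hangs upright and still above the dish. The light one stands on the board and the bystanders are in place. Handing in.

```bash
python3 -c "
from plant import manip; print(manip.hand_in())"
```

```text
the job is handed in; nothing more can be done
None
```

I handed the job in with the left weight, the heavier one (about 5.8 N against 2.1 N), held upright and still about 10 cm above the dish, and the right weight standing upright on the board; the hand-in call gave no verdict.

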